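# Hold the gear cover over its screw holes

## Robot

A 6-joint arm with a two-finger parallel gripper is mounted at the origin on a cart in front of the work surface, level with it; the furniture and walls round the work are solid. World frame = base frame: x ahead of the robot, y to its left, z up, the work surface at z = 0. Lengths are in m, angles in rad, forces in N, time in s.
With the tool pointing down it reaches from about 0.3 to 0.85 m from the base axis. Payload 5.4 kg.
Tool frame: the origin (TCP) lies between the finger pads; the fingertips stand 14 mm ahead of it and the grasp point (between the pads) lies 5 mm behind it (env.tcp_to_tips is the distance from the TCP to the fingertips, in m); z points along the fingers, y is the line along which they close (so a half turn about z gives the same grasp; the last joint's range is limited). The gripper opens to 85 mm and grips with 20 to 120 N. Pads are 22 mm wide; open, the fingers measure 114 mm over their backs; the gripper's body (76 mm by 85 mm) begins 54 mm behind the grasp point. The pads swing forward as they close: fully open they stand 13 mm farther back than shut.
Start: joints at [1.057, 0.158, 1.597, -0, 1.386, -0.21], TCP at [0.172, 0.549, 0.245] pointing down, gripper open.
Joint ranges: [-2.91, 2.91], [-0.94, 2.29], [0.18, 2.7], [-1.29, 4.43], [0.17, 2.64], [-3, 3]. Speed limits (rad/s): [2.57, 2.57, 3.14, 3.14, 3.14, 3.14].

## Interface

Orientations are given as a unit quaternion [w, x, y, z].
In Python, from plant import sensors, optics, env gives the robot as it stands.
- The arm moves only by the tool apply_moves, never from a script. Its argument "moves" is a list of rows, each a list of 7 numbers: the turn, a rotation vector about the tool's x, y, z in degrees, then the shift along the tool's x, y, z in cm, then the closure, from -1 (fully open) to 1 (shut). A call has exactly 10 rows; each row shifts and turns the commanded pose from where the row before left it, along the tool's axes as they then stand; what a row does not reach is not made up. A row lasts 1/10 s, in which the tool goes at most 50 mm and 8.59 degrees, less where a joint would pass 70% of its speed; a pose out of reach is approached as far as the arm can. A call is refused whole if a number of a shift passes 5 or a number of a turn 8.59, either way. A call with a gripper value outside its range is refused whole. The fingers move at their own pace and stop on an object; "force" is the grip in N (left out, the last holds). Time passes only in rows, so rows that do not move let the fingers close, or fill a call up. It gives the time, the measured TCP pose, the force, the opening and the grip force at its end, in the units of the state.
- sensors.read_state(): the state, without advancing time (a new reading comes with each control period).
- optics.grab_frame(name): name is "scene" or "side" or "wrist"; returns a dict with "pixels" (480x640x3 uint8, red, green, blue), "range_z" (480x640 float32, m along the optical axis (not along the pixel's ray), 0 where there is no reading), "intrinsics" (3x3 intrinsics, pixels), "k1" (the pictures are not rectified: a ray, as slopes to the right and down, at radius r is drawn at 1 + k1 r^2 times it, then the intrinsics apply), "extrinsics" (4x4, takes a point from camera to world coordinates); the wrist camera has in their place "mount" (4x4, takes a point from camera to tool coordinates, whose origin is the TCP and whose axes are the flange's). Camera axes: x right, y up, looking along -z (the intrinsics and any distortion apply to the point x, -y, -z); pixel columns grow to the right and rows downward; lengths in m; the calibration is good to about 2 mm. A picture is of the moment at which its call begins: read the wrist's pose just before it.
- env.finish_job(): hands the job in; it is judged then, once.
The state is a dict: "t": time; "q": joint angles; "qd": joint speeds; "tau": joint torques, N m; "position": TCP position; "tool_rot": TCP orientation; "contact_force": force on the tool from outside, world axes, zero at the start; "wrist_torque": the same for the moment, N m; "grip_width": finger opening in m; "grasp_force": force on a finger pad.
Only numpy, scipy, OpenCV 4.12 (cv2) and the standard library are available. Lean on these libraries where they do the work, as an engineer would, in place of code of your own. Each camera call takes 0.05 s, during which the arm holds its last target. There are 200 camera calls.

## Task

Lift the pastry brush off the open gear housing and lay it gently on the bare table. Then take the cover with the notched corner by its handle and hold it level over the housing, its notch round the oil filler neck and all its holes lined up with the threaded holes below, hovering about a centimetre above the rim without touching it, so that a colleague can start the screws. Finish while still holding the cover there, and leave the other cover and everything else where they are.

Things in the scene. Friction and masses are not known exactly. Their poses are not given: they have to be found in the camera images.
- housing: White open gear housing, fixed: box 150 x 104 mm, rim 55 mm high, walls 6 mm, gears inside below 35 mm. Origin: centre of underside; x along the long side, y the short side, z up. 8 mm threaded holes in the rim at (x, y) = (-64, -41), (-64, 41), (64, -41), (29, 41) mm. Oil filler neck, 22 mm across, 20 mm above the rim, in the fourth corner at (60, 37) mm. Foot tabs make it 192 mm long
- housing_hole_1 (a point): Mouth of the housing's threaded hole at (-64, 41) mm, on the rim, 55 mm above the table; axes as the housing's
- housing_hole_2 (a point): Mouth of the housing's threaded hole at (64, -41) mm, on the rim, 55 mm above the table; axes as the housing's
- cover_grip (a point): The right cover: aluminium plate 150 x 104 x 6 mm, 0.35 kg, flat on the table, its +x +y corner notched out (34 x 34 mm), 11 mm holes in the housing's pattern. This point: centre of its black handle bar (92 mm along x, 14 wide, 12 high, 24 mm gap below), 36 mm above the underside, 2 mm to -y of the plate's centre. x long side, y short side, z up; fits with x, y as the housing's
- cover_hole_1 (a point): Centre of the cover's hole at (-64, 41) mm from the plate's centre, at the underside; belongs over housing_hole_1; axes as the cover's
- cover_hole_2 (a point): Centre of the cover's hole at (64, -41) mm from the plate's centre, at the underside; belongs over housing_hole_2; axes as the cover's
- cover: The same cover; origin at the centre of the underside of its full 150 x 104 mm outline; axes as cover_grip
- other_cover_grip (a point): Handle centre of another machine's cover, not to be moved: same size and handle, 0.36 kg, but a full rectangle without a notch, with a hole in each corner. The two covers may lie in either place
- brush_mid (a point): Pastry brush with a wooden handle, lying across the housing's rim: 34 x 205 x 14 mm. This point is the middle of its length, half-way up (7 mm above its underside); y along its length, z up. Its handle end (+y) tapers; here it is about 25 mm wide and can be gripped across its width. The table is always bare beyond the covers, round x = 0.625, y = 0.24 m, 0.25 m along y
- brush: The same brush; origin at the middle of its underside
- kitchen_timer: Bystander: white round kitchen timer with a knob, 66 mm across, 46 mm high; origin at its underside
- jar: Bystander: lidded honey jar, 77 mm across, 120 mm high; origin at its underside

How it is judged:
By the outcome, as a careful person would: the job done as asked, in the order asked, and still so for the second after the job is handed in, while the arm keeps its last pose, push and grip.
It also fails if it takes over 54 s, if anything falls off the work surface, if the arm or the gripper's body presses on something with over 40 N, if the wrist force passes 120 N, or if a joint passes its speed limit or range.

## Working session

There is one attempt and no reset: what is moved stays moved. The work goes in short steps, Python scripts to look and compute and a tool call to move; the robot and the scene stay as the last step left them, time stands still between calls to the robot, and variables do not carry over. Pictures are saved under pics/ and viewed, at most 10 in all, crops included, and the job is handed in when it is done.

Besides the shell and the picture viewer there is one more tool, called after "Call:" by a JSON object that holds its "name" and its "arguments", one argument or row to a line. apply_moves: Moves the arm, as the interface text tells. Its arguments: {"type":"object","properties":{"moves":{"type":"array"},"force":{"type":"number"}},"required":["moves"]}

```bash
ls; mkdir -p pics; cat > h.py <<'E'
import numpy as np, cv2
from plant import sensors, optics, env
from scipy.spatial.transform import Rotation as R
def T_tool(s):
    w,x,y,z=s['tool_rot']; T=np.eye(4); T[:3,:3]=R.from_quat([x,y,z,w]).as_matrix(); T[:3,3]=s['position']; return T
def grab(n):
    s=sensors.read_state(); f=optics.grab_frame(n)
    f['E']=f['extrinsics'] if n!='wrist' else T_tool(s)@f['mount']
    f['E']=np.array(f['E']); return f
def rays(f,uv):
    K=np.array(f['intrinsics']); uv=np.asarray(uv,float).reshape(-1,2)
    d=(uv-[K[0,2],K[1,2]])/[K[0,0],K[1,1]]; u=d.copy()
    for _ in range(20): u=d/(1+f['k1']*(u**2).sum(1,keepdims=True))
    return np.c_[u[:,0],-u[:,1],-np.ones(len(u))]
def plane(f,uv,z):
    r=rays(f,uv)@f['E'][:3,:3].T; o=f['E'][:3,3]
    return o+r*((z-o[2])/r[:,2])[:,None]
def cloud(f):
    v,u=np.mgrid[:480,:640]; r=rays(f,np.c_[u.ravel(),v.ravel()])
    p=(r*f['range_z'].reshape(-1,1))@f['E'][:3,:3].T+f['E'][:3,3]
    p[f['range_z'].ravel()==0]=np.nan
    return p.reshape(480,640,3)
def save(f,n): cv2.imwrite('pics/'+n,f['pixels'][:,:,::-1])
E
python3 - <<'E'
from h import *
for n in('scene','wrist'):
    f=grab(n);save(f,n+'0.png');print(f['E'].round(3),f['k1'])
    np.savez('/tmp/'+n,**{k:np.array(v) for k,v in f.items()})
print(sensors.read_state())
E
```

```text
pics
[[ 0.855  0.337 -0.394  0.038]
 [-0.519  0.57  -0.638 -0.681]
 [ 0.01   0.75   0.662  0.864]
 [ 0.     0.     0.     1.   ]] -0.05923828472505448
[[ 0.299 -0.919 -0.256  0.107]
 [ 0.954  0.287  0.083  0.57 ]
 [-0.003 -0.269  0.963  0.372]
 [ 0.     0.     0.     1.   ]] -0.07461493941713725
{'t': 0.1, 'q': array([ 1.05689597e+00,  1.58988029e-01,  1.59809980e+00,  7.86313350e-06,
        1.38622754e+00, -2.10116392e-01]), 'qd': array([-0.00071928, -0.00185643, -0.0039109 ,  0.00024231, -0.00132218,
        0.00060275]), 'tau': array([-6.77091339e-04, -3.96986854e+01, -3.32337534e+01, -1.95082466e-04,
        4.07259824e-03, -3.24689677e-05]), 'position': array([0.17176651, 0.54819904, 0.24441748]), 'tool_rot': array([-3.08665946e-04,  1.51309262e-01,  9.88486098e-01, -8.04161544e-04]), 'contact_force': array([0.35453408, 0.24783204, 0.32458866]), 'wrist_torque': array([-0.11406911, -0.01821124, -0.00332969]), 'grasp_force': 0.0, 'grip_width': 0.0854702312497501}
```

View pics/scene0.png

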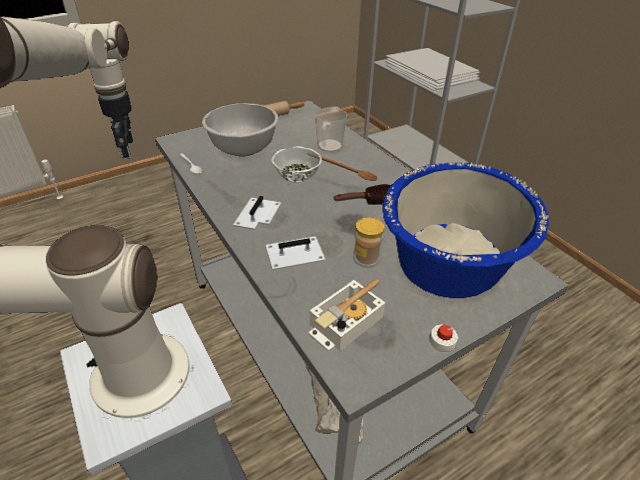

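The scene shows the housing with the brush at about (347,310). The two covers are at (258,212) and (295,250), the jar at (369,240) and the timer at (445,337). I'll zoom in next and check the side view.

```bash
python3 - <<'E'
from h import *
f=grab('scene'); s=grab('side'); np.savez('/tmp/side',**{k:np.array(v) for k,v in s.items()})
c=f['pixels'][185:365,220:400]; c=cv2.resize(c,(600,600),interpolation=cv2.INTER_CUBIC)
cv2.imwrite('pics/z1.png',c[:,:,::-1]); save(s,'side0.png')
p=cloud(f)
for uv in [(258,212),(295,250),(345,312),(369,240),(445,337)]: print(uv,p[uv[1],uv[0]].round(3))
E
```

```text
(258, 212) [0.481 0.399 0.001]
(295, 250) [0.49  0.174 0.008]
(345, 312) [ 0.476 -0.102  0.024]
(369, 240) [0.63  0.022 0.096]
(445, 337) [ 0.624 -0.29   0.035]
```

View pics/z1.png

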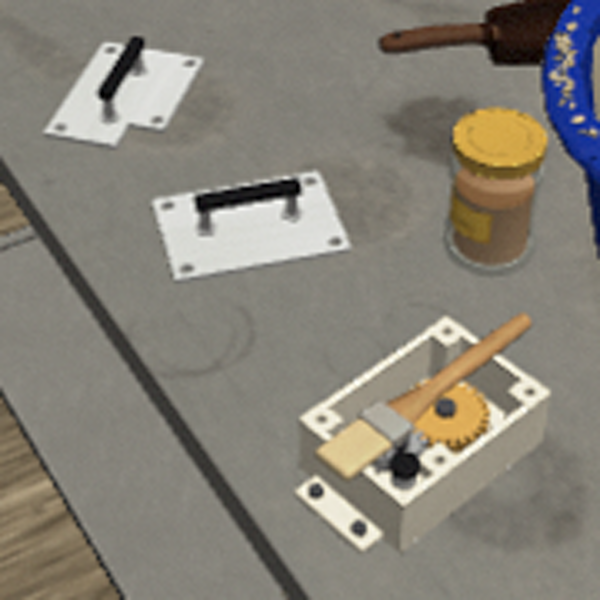

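View pics/side0.png

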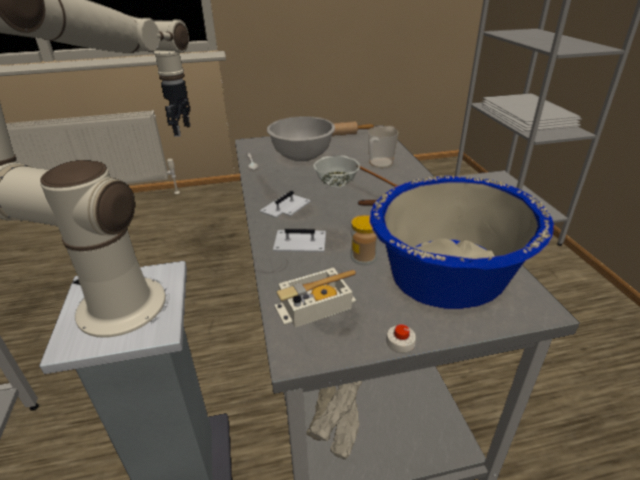

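The notched cover is the far one, with its notch at about (262,222) in the scene. The neck is at about (341,323), near the housing's front corner. The brush runs from the bristles at (322,320) to the handle end at (378,282).

```bash
python3 - <<'E'
from h import *
f=dict(np.load('/tmp/scene.npz')); f['k1']=float(f['k1'])
c=lambda *a:np.array(a)*0.3+[220,185]-.35
def fit(model,pts):
    m,p=np.array(model,float)/1000,pts[:,:2]; mc,pc=m.mean(0),p.mean(0)
    a,b=m-mc,p-pc; th=np.arctan2((a[:,0]*b[:,1]-a[:,1]*b[:,0]).sum(),(a*b).sum())
    Rm=np.array([[np.cos(th),-np.sin(th)],[np.sin(th),np.cos(th)]])
    t=pc-Rm@mc; print('origin',t.round(4),'yaw',np.degrees(th).round(2),'res mm',((m@Rm.T+t-p)*1e3).round(1).tolist()); return t,Rm,th
H=plane(f,[c(440,460),c(320,420),c(447,331),c(528,392)],.055); print(H.round(3))
# neck bottom corner => (29,41) adj neck on long side
for mod in ([(29,41),(64,-41),(-64,-41),(-64,41)],):
    t,Rm,th=fit(mod,H)
print('neck',(t+Rm@[.06,.037]).round(3),plane(f,[c(405,462)],.075).round(3))
C=plane(f,[c(111,49),c(190,64),c(157,121),c(60,128)],.006); print(C.round(3))
# order around: notch between hole3(157,121) and hole4(60,128)
fit([(-64,-41),(-64,41),(29,41),(64,-41)],C)
B=plane(f,[c(340,460),c(525,322)],.062); print('brush',B.round(3))
E
```

```text
[[ 0.455 -0.158  0.055]
 [ 0.402 -0.085  0.055]
 [ 0.529 -0.059  0.055]
 [ 0.544 -0.139  0.055]]
origin [ 0.4739 -0.1117] yaw -168.2 res mm [[-0.7, -0.1], [0.4, 0.1], [-0.6, 0.1], [0.8, -0.2]]
neck [ 0.423 -0.16 ] [[ 0.423 -0.16   0.075]]
[[0.494 0.464 0.006]
 [0.549 0.403 0.006]
 [0.482 0.338 0.006]
 [0.4   0.374 0.006]]
origin [0.4748 0.3888] yaw -136.69 res mm [[-0.6, -1.8], [0.5, 0.3], [0.3, 0.9], [-0.1, 0.6]]
brush [[ 0.393 -0.127  0.062]
 [ 0.58  -0.086  0.062]]
```

Call:
{"name": "apply_moves", "arguments": {
  "moves": [
    [0, 0, 0, -3.3, -3.5, 0, -1],
    [0, 0, 0, -3.3, -3.5, 0, -1],
    [0, 0, 0, -3.3, -3.5, 0, -1],
    [0, 0, 0, -3.3, -3.5, 0, -1],
    [0, 0, 0, -3.3, -3.5, 0, -1],
    [0, 0, 0, -3.3, -3.5, 0, -1],
    [0, 0, 0, -3.3, -3.5, 0, -1],
    [0, 0, 0, -3.3, -3.5, 0, -1],
    [0, 0, 0, -3.3, -3.5, 0, -1],
    [0, 0, 0, -3.3, -3.5, 0, -1]
  ]
}}

```text
t: 1.2
position: [0.3826, 0.1141, 0.2454]
tool_rot: [0.0, 0.151, 0.988, 0.0]
contact_force: [1.0, 0.2, 0.0]
grip_width: 0.0852
grasp_force: 0.0
```

Call:
{"name": "apply_moves", "arguments": {
  "moves": [
    [0, 0, 0, -3.2, -3.6, 0, -0.1],
    [0, 0, 0, -3.2, -3.6, 0, -0.1],
    [0, 0, 0, -3.2, -3.6, 0, -0.1],
    [0, 0, 0, -3.2, -3.6, 0, -0.1],
    [0, 0, 0, -3.2, -3.6, 0, -0.1],
    [0, 0, -7.5, 0, 0, 1, -0.1],
    [0, 0, -7.5, 0, 0, 1, -0.1],
    [0, 0, -7.5, 0, 0, 1, -0.1],
    [0, 0, -7.5, 0, 0, 1, -0.1],
    [0, 0, 0, 0, 0, 0, -0.1]
  ]
}}

```text
t: 2.2
position: [0.4799, -0.1032, 0.2036]
tool_rot: [-0.001, -0.11, 0.994, 0.001]
contact_force: [0.5, -0.1, -0.5]
grip_width: 0.0469
grasp_force: 0.0
```

```bash
python3 - <<'E'
from h import *
f=grab('wrist'); save(f,'w1.png'); np.savez('/tmp/w1',**{k:np.array(v) for k,v in f.items()})
s=sensors.read_state();T=T_tool(s);print(s['position'],T[:3,:3].round(4),s['grip_width'])
E
```

```text
[ 0.48049557 -0.10341376  0.20462102] [[-9.765e-01 -2.153e-01 -1.700e-03]
 [-2.153e-01  9.765e-01  8.000e-04]
 [ 1.400e-03  1.100e-03 -1.000e+00]] 0.04702780877074413
```

View pics/w1.png

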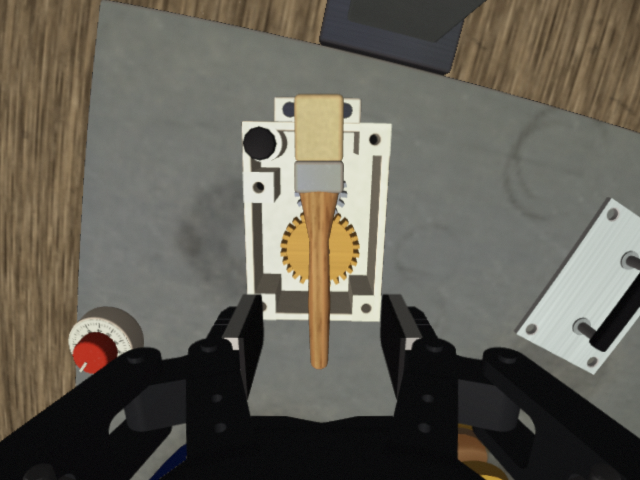

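The wrist view shows the brush along the column at about 319, from row 95 (bristle end) to row 368 (handle tip). The neck is at (261,143), and the rim holes are at (259,187), (374,139), (366,308) and (265,308, partly hidden).

```bash
cat >> h.py <<'E'
def fit(model,pts):
    m,p=np.array(model,float)/1000,pts[:,:2]; mc,pc=m.mean(0),p.mean(0)
    a,b=m-mc,p-pc; th=np.arctan2((a[:,0]*b[:,1]-a[:,1]*b[:,0]).sum(),(a*b).sum())
    Rm=np.array([[np.cos(th),-np.sin(th)],[np.sin(th),np.cos(th)]])
    t=pc-Rm@mc; print('origin',t.round(4),'yaw',np.degrees(th).round(2),'res mm',((m@Rm.T+t-p)*1e3).round(1).tolist()); return t,Rm,th
def delta(p,yawy):
    """cm in present tool axes, deg turn about tool z to bring tool y to yawy; plus levelling turns"""
    s=sensors.read_state();T=T_tool(s);a=np.radians(yawy)
    y=np.array([np.cos(a),np.sin(a),0]);z=np.array([0,0,-1.]);D=np.c_[np.cross(y,z),y,z]
    print('pos',s['position'].round(4),'shift cm',(T[:3,:3].T@(np.array(p)-s['position'])*100).round(2),'turn',np.degrees(R.from_matrix(T[:3,:3].T@D).as_rotvec()).round(2), 'q6',s['q'][5].round(2))
E
python3 - <<'E'
from h import *
f=dict(np.load('/tmp/w1.npz')); f['k1']=float(f['k1'])
fit([(29,41),(-64,41),(-64,-41),(64,-41)],plane(f,[(259,187),(265,308),(366,308),(374,139)],.055))
B=plane(f,[(319,95),(318,368)],.064);m=B.mean(0);d=B[1]-B[0];a=np.degrees(np.arctan2(d[1],d[0]))
print(B.round(4),m.round(4),np.linalg.norm(d),a)
delta([m[0],m[1],.058],a+90)
E
```

```text
origin [ 0.4763 -0.1072] yaw -167.71 res mm [[0.8, -0.3], [-0.0, -1.7], [-0.2, 1.5], [-0.5, 0.4]]
[[ 0.3864 -0.1246  0.064 ]
 [ 0.5853 -0.0811  0.064 ]] [ 0.4859 -0.1028  0.064 ] 0.20353550715506533 12.31599028999373
pos [ 0.4805 -0.1034  0.2046] shift cm [-0.56 -0.08 14.66] turn [ 0.06 -0.08  0.12] q6 -2.25
```

Call:
{"name": "apply_moves", "arguments": {
  "moves": [
    [0, 0, 0, -0.6, -0.1, 3, -0.1],
    [0, 0, 0, 0, 0, 4, -0.1],
    [0, 0, 0, 0, 0, 4, -0.1],
    [0, 0, 0, 0, 0, 2, -0.1],
    [0, 0, 0, 0, 0, 1.5, -0.1],
    [0, 0, 0, 0, 0, 0, 0.2],
    [0, 0, 0, 0, 0, 0, 0.4],
    [0, 0, 0, 0, 0, 0, 0.7],
    [0, 0, 0, 0, 0, 0, 0.7],
    [0, 0, 0, 0, 0, 0, 0.7]
  ],
  "force": 30
}}

```text
t: 3.25
position: [0.488, -0.1037, 0.0614]
tool_rot: [0.001, -0.11, 0.994, -0.001]
contact_force: [0.4, 0.3, 2.2]
grip_width: 0.0231
grasp_force: 29.5
```

```bash
python3 - <<'E'
from h import *
f=dict(np.load('/tmp/scene.npz')); f['k1']=float(f['k1'])
p=cloud(f).reshape(-1,3); 
q=p[(p[:,0]>.3)&(p[:,0]<.85)&(p[:,1]>-.4)&(p[:,1]<.5)&(p[:,2]>.1)]
for y in np.arange(-.4,.5,.1):
    k=q[(q[:,1]>=y)&(q[:,1]<y+.1)]; print(y.round(1),k.min(0).round(2) if len(k) else None,k[:,2].max().round(2) if len(k) else '')
q=p[(abs(p[:,0]-.625)<.08)&(abs(p[:,1]-.24)<.14)&(p[:,2]>.012)];print(len(q),q[:3])
delta([.625,.24,.18],175)
E
```

```text
-0.4 None 
-0.3 [ 0.65 -0.29  0.1 ] 0.2
-0.2 [ 0.62 -0.2   0.1 ] 0.2
-0.1 [ 0.62 -0.1   0.1 ] 0.2
-0.0 [0.61 0.   0.1 ] 0.2
0.1 [0.77 0.1  0.19] 0.2
0.2 None 
0.3 None 
0.4 None 
0 []
pos [ 0.488  -0.1037  0.0614] shift cm [-20.88  30.54 -11.86] turn [-1.400e-01  4.000e-02 -7.242e+01] q6 -2.24
```

Call:
{"name": "apply_moves", "arguments": {
  "moves": [
    [0, 0, 0, 0, 0, -1, 0.7],
    [0, 0, 0, 0, 0, -3, 0.7],
    [0, 0, 0, 0, 0, -4, 0.7],
    [0, 0, 0, 0, 0, -4, 0.7],
    [0, 0, 0, 0, 0, 0, 0.7],
    [0, 0, -8, 0, 0, 0, 0.7],
    [0, 0, -8, 0, 0, 0, 0.7],
    [0, 0, -8, 0, 0, 0, 0.7],
    [0, 0, -8, 0, 0, 0, 0.7],
    [0, 0, -8, 0, 0, 0, 0.7]
  ]
}}

```text
t: 4.25
position: [0.4867, -0.1031, 0.18]
tool_rot: [-0.0, -0.446, 0.895, 0.0]
contact_force: [0.1, -0.6, -0.7]
grip_width: 0.0228
grasp_force: 29.5
```

```bash
python3 - <<'E'
from h import *
print(env.tcp_to_tips, [a for a in dir(env) if a[0]!='_'])
delta([.4875,-.1035,.0622],102.3)
E
```

```text
0.014 ['IKError', 'finish_job', 'tcp_to_tips']
pos [ 0.4867 -0.1031  0.18  ] shift cm [-0.02 -0.1  11.78] turn [ 4.000e-02 -3.000e-02  4.062e+01] q6 -2.95
```

Call:
{"name": "apply_moves", "arguments": {
  "moves": [
    [0, 0, 8, 0, 0, 0, 0.7],
    [0, 0, 8, 0, 0, 0, 0.7],
    [0, 0, 8, 0, 0, 0, 0.7],
    [0, 0, 8, 0, 0, 0, 0.7],
    [0, 0, 8, 0, 0, 0, 0.7],
    [0, 0, 0, 0, 0, 4, 0.7],
    [0, 0, 0, 0, 0, 4, 0.7],
    [0, 0, 0, 0, 0, 2.5, 0.7],
    [0, 0, 0, 0, 0, 0.9, 0.7],
    [0, 0, 0, 0, 0, 0, 0.7]
  ]
}}

```text
t: 5.25
position: [0.4861, -0.1029, 0.0653]
tool_rot: [-0.001, -0.11, 0.994, 0.001]
contact_force: [0.4, 0.2, -0.3]
grip_width: 0.0227
grasp_force: 29.5
```

Call:
{"name": "apply_moves", "arguments": {
  "moves": [
    [0, 0, 0, 0, 0, 0.3, 0.7],
    [0, 0, 0, 0, 0, 0.1, 0.7],
    [0, 0, 0, 0, 0, 0, 0.2],
    [0, 0, 0, 0, 0, 0, 0.1],
    [0, 0, 0, 0, 0, -0.4, 0.1],
    [0, 0, 0, 0, 0, -0.4, 0.1],
    [0, 0, 0, 0, 0, 0, 0.3],
    [0, 0, 0, 0, 0, 0, 0.7],
    [0, 0, 0, 0, 0, 0, 0.7],
    [0, 0, 0, 0, 0, 0, 0.7]
  ]
}}

```text
t: 6.25
position: [0.4875, -0.1034, 0.071]
tool_rot: [0.0, -0.11, 0.994, -0.0]
contact_force: [-1.3, 1.2, 6.0]
grip_width: 0.0226
grasp_force: 29.1
```

Call:
{"name": "apply_moves", "arguments": {
  "moves": [
    [0, 0, 0, 0, 0, -1, 0.7],
    [0, 0, 0, 0, 0, -3, 0.7],
    [0, 0, 0, 0, 0, -4, 0.7],
    [0, 0, 0, 0, 0, -4, 0.7],
    [0, 0, 8.5, 0, 0, 0, 0.7],
    [0, 0, 8.5, 0, 0, 0, 0.7],
    [0, 0, 8.5, 0, 0, 0, 0.7],
    [0, 0, 8.5, 0, 0, 0, 0.7],
    [0, 0, 8.5, 0, 0, 0, 0.7],
    [0, 0, 8.5, 0, 0, 0, 0.7]
  ]
}}

```text
t: 7.25
position: [0.4869, -0.1033, 0.1906]
tool_rot: [-0.0, 0.332, 0.943, -0.0]
contact_force: [-0.2, -0.1, -0.5]
grip_width: 0.0224
grasp_force: 29.6
```

Call:
{"name": "apply_moves", "arguments": {
  "moves": [
    [0, 0, 8.5, 0, 0, 0, 0.7],
    [0, 0, 8.5, 0, 0, 0, 0.7],
    [0, 0, 8.5, 0, 0, 0, 0.7],
    [0, 0, 8.5, 0, 0, 0, 0.7],
    [0, 0, 8.5, 0, 0, 0, 0.7],
    [0, 0, 8.5, 0, 0, 0, 0.7],
    [0, 0, 0, 0, 0, 0, 0.7],
    [0, 0, 0, 0, 0, 0, 0.7],
    [0, 0, 0, 0, 0, 0, 0.7],
    [0, 0, 0, 0, 0, 0, 0.7]
  ]
}}

```text
t: 8.25
position: [0.4871, -0.1033, 0.1904]
tool_rot: [-0.0, 0.703, 0.711, 0.0]
contact_force: [-1.1, -0.4, -0.4]
grip_width: 0.0226
grasp_force: 29.6
```

```bash
python3 - <<'E'
from h import *
f=grab('wrist'); save(f,'w2.png'); np.savez('/tmp/w2',**{k:np.array(v) for k,v in f.items()})
delta([.625,.24,.18],0)
E
```

```text
pos [ 0.4871 -0.1033  0.1903] shift cm [34.17 14.19  1.03] turn [-0.   -0.    0.66] q6 -0.46
```

View pics/w2.png

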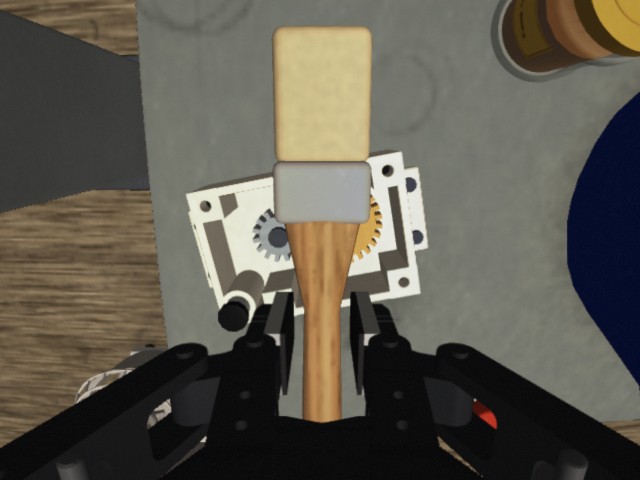

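The wrist view shows the brush held straight and level along column 322. Below it the housing holes are at (206,206), (388,170) and (404,283), and the neck is at (234,315).

Call:
{"name": "apply_moves", "arguments": {
  "moves": [
    [0, 0, 0, 4.3, 1.8, 0, 0.7],
    [0, 0, 0, 4.3, 1.8, 0, 0.7],
    [0, 0, 0, 4.3, 1.8, 0, 0.7],
    [0, 0, 0, 4.3, 1.8, 0, 0.7],
    [0, 0, 0, 4.3, 1.8, 0, 0.7],
    [0, 0, 0, 4.3, 1.8, 1, 0.7],
    [0, 0, 0, 4.3, 1.8, 2, 0.7],
    [0, 0, 0, 4.0, 1.6, 2, 0.7],
    [0, 0, 0, 0, 0, 3, 0.7],
    [0, 0, 0, 0, 0, 3, 0.7]
  ]
}}

```text
t: 9.3
position: [0.6256, 0.2401, 0.0796]
tool_rot: [0.0, 0.702, 0.712, 0.0]
contact_force: [-0.0, -0.6, -0.1]
grip_width: 0.0226
grasp_force: 29.6
```

```bash
python3 - <<'E'
from h import *
f=dict(np.load('/tmp/w2.npz')); f['k1']=float(f['k1'])
fit([(64,-41),(-64,-41),(-64,41)],plane(f,[(206,206),(388,170),(404,283)],.055))
delta([.625,.24,.018],0)
E
```

```text
origin [ 0.477  -0.1079] yaw -168.51 res mm [[-0.5, 0.1], [0.3, -0.4], [0.2, 0.4]]
pos [0.6256 0.2401 0.0796] shift cm [-0.01 -0.07  6.16] turn [ 0.05 -0.    0.78] q6 0.17
```

Call:
{"name": "apply_moves", "arguments": {
  "moves": [
    [0, 0, 0, 0, 0, 3, 0.7],
    [0, 0, 0, 0, 0, 1.7, 0.7],
    [0, 0, 0, 0, 0, 0.7, 0.7],
    [0, 0, 0, 0, 0, 0.3, 0.7],
    [0, 0, 0, 0, 0, 0.2, 0.7],
    [0, 0, 0, 0, 0, 0.2, 0.7],
    [0, 0, 0, 0, 0, 0.1, 0.7],
    [0, 0, 0, 0, 0, 0.05, 0.7],
    [0, 0, 0, 0, 0, 0, 0.7],
    [0, 0, 0, 0, 0, 0, 0.7]
  ]
}}

```text
t: 10.3
position: [0.6254, 0.2385, 0.0183]
tool_rot: [0.0, 0.703, 0.711, 0.0]
contact_force: [1.0, 0.0, -0.8]
grip_width: 0.0226
grasp_force: 29.6
```

Call:
{"name": "apply_moves", "arguments": {
  "moves": [
    [0, 0, 0, 0, 0, 0.1, 0.7],
    [0, 0, 0, 0, 0, 0.1, 0.7],
    [0, 0, 0, 0, 0, 0, 0.5],
    [0, 0, 0, 0, 0, 0, 0.3],
    [0, 0, 0, 0, 0, 0, 0.1],
    [0, 0, 0, 0, 0, 0, 0.0],
    [0, 0, 0, 0, 0, -1, 0],
    [0, 0, 0, 0, 0, -3, 0],
    [0, 0, 0, 0, 0, -5, 0],
    [0, 0, 0, 0, 0, -5, 0]
  ]
}}

```text
t: 11.3
position: [0.6246, 0.2384, 0.1575]
tool_rot: [-0.0, 0.703, 0.711, -0.001]
contact_force: [0.7, -0.5, 0.5]
grip_width: 0.0428
grasp_force: 0.0
```

```bash
python3 - <<'E'
from h import *
delta([.4734,.3903,.2],-46.7)
E
```

```text
pos [0.6246 0.2384 0.1575] shift cm [ 15.35 -14.97  -4.23] turn [-0.08  0.05 47.29] q6 0.17
```

Call:
{"name": "apply_moves", "arguments": {
  "moves": [
    [0, 0, 0, 3.1, -3.0, -1, 0],
    [0, 0, 0, 3.1, -3.0, -1, 0],
    [0, 0, 0, 3.1, -3.0, -1, 0],
    [0, 0, 0, 3.1, -3.0, -1, 0],
    [0, 0, 0, 3.0, -3.0, 0, 0],
    [0, 0, 8.5, 0, 0, 0, 0],
    [0, 0, 8.5, 0, 0, 0, 0],
    [0, 0, 8.5, 0, 0, 0, 0],
    [0, 0, 8.5, 0, 0, 0, 0],
    [0, 0, 8.5, 0, 0, 0, 0]
  ]
}}

```text
t: 12.3
position: [0.4737, 0.3911, 0.197]
tool_rot: [-0.0, 0.914, 0.405, 0.0]
contact_force: [-0.3, 0.4, 0.8]
grip_width: 0.0425
grasp_force: 0.0
```

Call:
{"name": "apply_moves", "arguments": {
  "moves": [
    [0, 0, 4.8, 0, 0, 0, 0],
    [0, 0, 0, 0, 0, 0, 0],
    [0, 0, 0, 0, 0, 0, 0],
    [0, 0, 0, 0, 0, 0, 0],
    [0, 0, 0, 0, 0, 0, 0],
    [0, 0, 0, 0, 0, 0, 0],
    [0, 0, 0, 0, 0, 0, 0],
    [0, 0, 0, 0, 0, 0, 0],
    [0, 0, 0, 0, 0, 0, 0],
    [0, 0, 0, 0, 0, 0, 0]
  ]
}}

```text
t: 13.3
position: [0.4737, 0.391, 0.1961]
tool_rot: [0.0, 0.929, 0.369, -0.0]
contact_force: [0.2, -0.5, 0.1]
grip_width: 0.0429
grasp_force: 0.0
```

```bash
python3 - <<'E'
from h import *
f=grab('wrist'); save(f,'w3.png'); np.savez('/tmp/w3',**{k:np.array(v) for k,v in f.items()})
delta([.4734,.3903,.2],-46.7)
f=grab('scene'); np.savez('/tmp/scene3',**{k:np.array(v) for k,v in f.items()})
E
```

```text
pos [0.4737 0.3909 0.1961] shift cm [-0.07  0.02 -0.39] turn [ 0.  0. -0.] q6 1.31
```

View pics/w3.png

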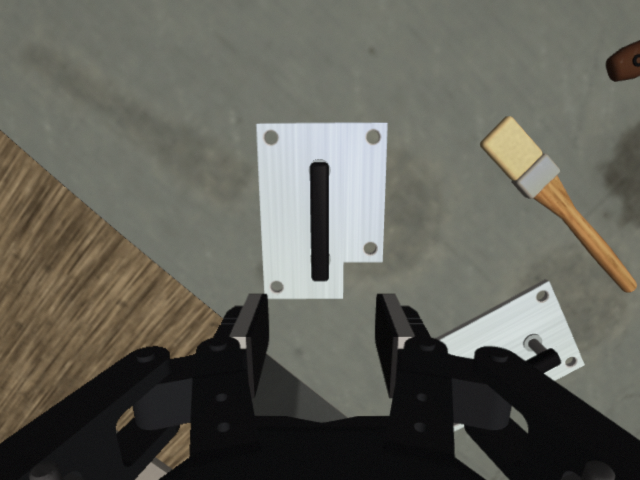

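The wrist view shows the cover's holes at (271,138), (373,137), (370,249) and (277,287), with the notch at the lower right. Its handle runs from (319,163) to (320,281). The brush lies flat at about (557,203), clear of both covers.

```bash
python3 - <<'E'
from h import *
f=dict(np.load('/tmp/w3.npz')); f['k1']=float(f['k1'])
g=cv2.cvtColor(f['pixels'],cv2.COLOR_RGB2GRAY)
pts=[]
for u,v in [(271,138),(373,137),(370,249),(277,287)]:
    w=(255-g[v-12:v+13,u-12:u+13].astype(float)); w=np.clip(w-w.min()-40,0,None)
    # central blob only
    n,l,st,c=cv2.connectedComponentsWithStats((w>20).astype(np.uint8)); k=1+np.argmin(np.hypot(*(c[1:]-12).T)); pts.append((u-12+c[k][0],v-12+c[k][1]))
print(np.round(pts,1))
t,Rm,th=fit([(-64,-41),(-64,41),(29,41),(64,-41)],plane(f,pts,.005))
H=plane(f,[(319,163),(320,281)],.042);print(H.round(4),H.mean(0))
gp=t+Rm@[0,-.002]; print(gp); delta([*gp,.045],np.degrees(th)+90)
E
```

```text
[[270.6 137. ]
 [373.  136.3]
 [370.1 248. ]
 [276.4 286.5]]
origin [0.4779 0.395 ] yaw -136.3 res mm [[-0.0, 0.0], [-0.0, -0.0], [0.0, 0.0], [-0.0, 0.0]]
[[0.5092 0.4279 0.042 ]
 [0.444  0.3656 0.042 ]] [0.47659973 0.39675718 0.042     ]
[0.47647067 0.39641486]
pos [0.4737 0.3909 0.1961] shift cm [ 0.58 -0.21 15.11] turn [-0.    0.   -0.41] q6 1.31
```

Call:
{"name": "apply_moves", "arguments": {
  "moves": [
    [0, 0, -0.4, 0.6, -0.2, 3, 0],
    [0, 0, 0, 0, 0, 4, 0],
    [0, 0, 0, 0, 0, 4, 0],
    [0, 0, 0, 0, 0, 3, 0],
    [0, 0, 0, 0, 0, 1.5, 0],
    [0, 0, 0, 0, 0, 1.0, 0],
    [0, 0, 0, 0, 0, 0, 0],
    [0, 0, 0, 0, 0, 0, 0.3],
    [0, 0, 0, 0, 0, 0, 0.6],
    [0, 0, 0, 0, 0, 0, 0.8]
  ],
  "force": 40
}}

```text
t: 14.4
position: [0.478, 0.3973, 0.0331]
tool_rot: [-0.0, 0.928, 0.372, 0.002]
contact_force: [-0.5, 0.6, 3.9]
grip_width: 0.0133
grasp_force: 40.1
```

Call:
{"name": "apply_moves", "arguments": {
  "moves": [
    [0, 0, 0, 0, 0, 0, 0.9],
    [0, 0, 0, 0, 0, 0, 0.9],
    [0, 0, 0, 0, 0, 0, 0.9],
    [0, 0, 0, 0, 0, -0.3, 0.9],
    [0, 0, 0, 0, 0, -1, 0.9],
    [0, 0, 0, 0, 0, -2, 0.9],
    [0, 0, 0, 0, 0, -4, 0.9],
    [0, 0, 0, 0, 0, -4, 0.9],
    [0, 0, 0, 0, 0, -3, 0.9],
    [0, 0, 0, 0, 0, 0, 0.9]
  ],
  "force": 80
}}

```text
t: 15.4
position: [0.4794, 0.398, 0.1802]
tool_rot: [-0.001, 0.928, 0.372, 0.005]
contact_force: [1.4, 0.8, -2.5]
grip_width: 0.0123
grasp_force: 78.5
```

```bash
python3 - <<'E'
from h import *
print(sensors.read_state()['q'])
delta([.4766,-.1075,.18],-78.2)
E
```

```text
[ 4.99288074e-01  3.26685575e-01  1.52918836e+00 -3.39613712e-05
  1.27536872e+00  1.30741671e+00]
pos [0.4794 0.398  0.1802] shift cm [-35.13  36.35  -0.24] turn [-1.00e-02 -6.00e-01  3.19e+01] q6 1.31
```

Call:
{"name": "apply_moves", "arguments": {
  "moves": [
    [0, 0, 0, -2.0, 2.0, 0, 0.9],
    [0, 0, 0, -3.3, 3.4, 0, 0.9],
    [0, 0, 0, -3.3, 3.4, 0, 0.9],
    [0, 0, 0, -3.3, 3.4, 0, 0.9],
    [0, 0, 0, -3.3, 3.4, 0, 0.9],
    [0, 0, 0, -3.3, 3.4, 0, 0.9],
    [0, 0, 0, -3.3, 3.4, 0, 0.9],
    [0, 0, 0, -3.3, 3.4, 0, 0.9],
    [0, 0, 0, -3.3, 3.4, 0, 0.9],
    [0, 0, 0, -3.3, 3.4, 0, 0.9]
  ]
}}

```text
t: 16.4
position: [0.4711, -0.0595, 0.1723]
tool_rot: [-0.001, 0.928, 0.372, -0.001]
contact_force: [0.2, 0.7, -4.0]
grip_width: 0.0125
grasp_force: 78.5
```

Call:
{"name": "apply_moves", "arguments": {
  "moves": [
    [0, 0, 0, -2.5, 2.7, 0, 0.9],
    [0, 0, 0, -1.0, 1.0, 0, 0.9],
    [0, 0, 8, 0, 0, 0, 0.9],
    [0, 0, 8, 0, 0, 0, 0.9],
    [0, 0, 8, 0, 0, 0, 0.9],
    [0, 0, 7.9, 0, 0, 0, 0.9],
    [0, -0.6, 0, 0, 0, 0, 0.9],
    [0, 0, 0, 0, 0, 0, 0.9],
    [0, 0, 0, 0, 0, 0, 0.9],
    [0, 0, 0, 0, 0, 0, 0.9]
  ]
}}

```text
t: 17.4
position: [0.4729, -0.1089, 0.1738]
tool_rot: [0.0, 0.995, 0.104, -0.005]
contact_force: [0.4, 0.0, -4.2]
grip_width: 0.0124
grasp_force: 78.6
```

```bash
python3 - <<'E'
from h import *
f=grab('wrist'); save(f,'w4.png'); np.savez('/tmp/w4',**{k:np.array(v) for k,v in f.items()})
delta([.4766,-.1075,.18],-78.2)
for n in('scene','side'):
    f=grab(n); np.savez('/tmp/%s4'%n,**{k:np.array(v) for k,v in f.items()})
E
```

```text
pos [ 0.4729 -0.109   0.1739] shift cm [ 0.39 -0.07 -0.61] turn [-0.01  0.61  0.06] q6 0.89
```

View pics/w4.png

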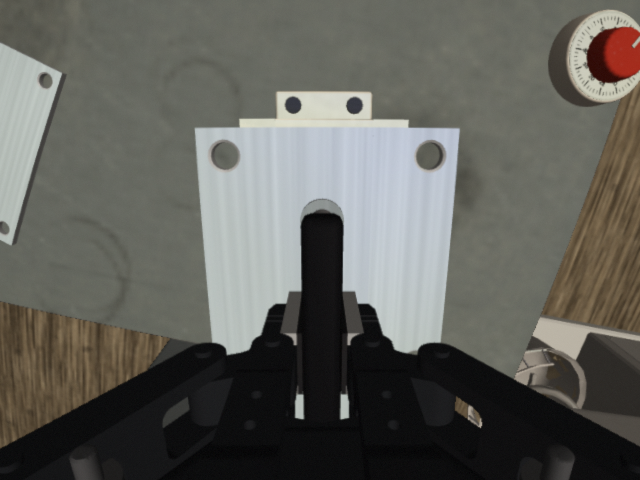

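The wrist view shows the cover held over the housing. Its two -x holes are at (224,155) and (430,156), and the housing's foot tab shows behind at (324,105).

```bash
cat >> h.py <<'E'
def hole(f,u,v,r=22,z=None):
    """subpixel centre of dark ellipse near (u,v): threshold + ellipse fit"""
    g=cv2.cvtColor(f['pixels'],cv2.COLOR_RGB2GRAY)[v-r:v+r+1,u-r:u+r+1]
    th,b=cv2.threshold(g,0,255,cv2.THRESH_BINARY_INV+cv2.THRESH_OTSU)
    n,l,st,c=cv2.connectedComponentsWithStats(b); k=1+np.argmin(np.hypot(*(c[1:]-r).T))
    return (u-r+c[k][0],v-r+c[k][1]),st[k][4]
def load(n):
    f=dict(np.load('/tmp/%s.npz'%n)); f['k1']=float(f['k1']); return f
def tilt(f,poly):
    m=np.zeros((480,640),np.uint8); cv2.fillPoly(m,[np.array(poly,np.int32)],1)
    p=cloud(f)[m>0]; p=p[~np.isnan(p[:,0])]
    for _ in range(3):
        A=np.c_[p[:,:2]-p[:,:2].mean(0),np.ones(len(p))]; c,*_=np.linalg.lstsq(A,p[:,2],rcond=None); e=p[:,2]-A@c; p=p[abs(e)<2.5*e.std()+1e-6]
    return c[:2],c[2],e.std(),p[:,:2].mean(0)
E
python3 - <<'E'
from h import *
f=load('w4')
s,z0,e,c=tilt(f,[(200,135),(455,135),(440,280),(360,280),(350,200),(320,190),(295,200),(290,280),(212,280)])
print('slope deg',np.degrees(s).round(2),'z',z0.round(4),e,c)
E_=f['E']; T=T_tool(sensors.read_state()); print('tool z',T[:3,2].round(4))
ps=[hole(f,224,155),hole(f,430,156)];print(ps)
P=plane(f,[p[0] for p in ps],z0-.003)
print(P.round(4)); t,Rm,th=fit([(-64,-41),(-64,41)],P); print('cover origin in tool',(T[:3,:3].T@(np.r_[t,0]-T[:3,3]))[:2])
# known-truth check on table depth
print('other data: table z', np.nanmedian(cloud(f)[30:80,180:260,2]))
E
```

```text
slope deg [-0.88 -0.24] z 0.1452 0.0006192623684870581 [ 0.51441139 -0.10148321]
tool z [-0.0103 -0.0021 -0.9999]
[((np.float64(224.4149560117302), np.float64(154.5175953079179)), np.int32(682)), ((np.float64(429.92762186115215), np.float64(154.6632200886263)), np.int32(677))]
[[ 0.5249 -0.0567  0.1422]
 [ 0.542  -0.138   0.1422]]
origin [ 0.4708 -0.1106] yaw -168.09 res mm [[0.1, -0.5], [-0.1, 0.5]]
cover origin in tool [-0.0005296  0.0010512]
other data: table z -0.0012338861294962644
```

Call:
{"name": "apply_moves", "arguments": {
  "moves": [
    [0, 0.7, 0, 0.6, -0.2, 1, 0.9],
    [0, 0, 0, 0, 0, 2, 0.9],
    [0, 0, 0, 0, 0, 1.5, 0.9],
    [0, 0, 0, 0, 0, 0.5, 0.9],
    [0, 0, 0, 0, 0, 0, 0.9],
    [0, 0, 0, 0, 0, 0, 0.9],
    [0, 0, 0, 0, 0, 0, 0.9],
    [0, 0, 0, 0, 0, 0, 0.9],
    [0, 0, 0, 0, 0, 0, 0.9],
    [0, 0, 0, 0, 0, 0, 0.9]
  ]
}}

```text
t: 18.55
position: [0.4785, -0.106, 0.1243]
tool_rot: [0.0, 0.995, 0.103, 0.001]
contact_force: [-0.0, -0.4, -3.6]
grip_width: 0.0122
grasp_force: 78.5
```

```bash
python3 - <<'E'
from h import *
f=grab('wrist'); np.savez('/tmp/w5',**{k:np.array(v) for k,v in f.items()})
a=grab('scene'); np.savez('/tmp/scene5',**{k:np.array(v) for k,v in a.items()})
b=grab('side'); np.savez('/tmp/side5',**{k:np.array(v) for k,v in b.items()})
s,z0,e,c=tilt(f,[(200,135),(455,135),(440,280),(360,280),(350,200),(320,190),(295,200),(290,280),(212,280)])
print('slope deg',np.degrees(s).round(2),'z',z0.round(4),e)
ps=[hole(f,224,155),hole(f,430,156)];print(ps)
t,Rm,th=fit([(-64,-41),(-64,41)],plane(f,[p[0] for p in ps],z0-.003))
delta([.4766,-.1075,.0981],-78.2)
o=np.zeros((600,800,3),np.uint8)
o[:400,:400]=cv2.resize(a['pixels'][265:365,300:400],(400,400),interpolation=cv2.INTER_CUBIC)
o[:400,400:]=cv2.resize(b['pixels'][250:350,265:365],(400,400),interpolation=cv2.INTER_CUBIC)
o[400:,:800]=cv2.resize(f['pixels'][90:190,180:480],(800,267))[:200]
cv2.imwrite('pics/m5.png',o[:,:,::-1])
E
```

```text
slope deg [-0.17 -0.12] z 0.0962 0.0006172788239606915
[((np.float64(218.40988372093022), np.float64(153.63953488372093)), np.int32(344)), ((np.float64(435.8413597733711), np.float64(154.19263456090653)), np.int32(353))]
origin [ 0.4772 -0.1075] yaw -168.29 res mm [[0.6, -3.0], [-0.6, 3.0]]
pos [ 0.4784 -0.106   0.1241] shift cm [-0.22  0.11  2.6 ] turn [ 0.01 -0.11 -0.01] q6 0.9
```

View pics/m5.png

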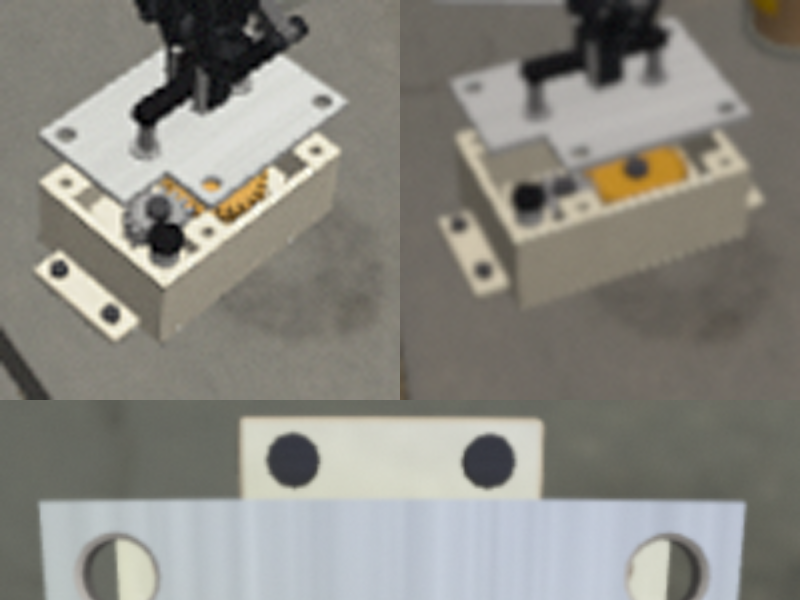

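The montage shows the cover about 3 cm above the rim, with the notch over the neck. In the scene crop the cover holes are at (66,135), (323,101) and (211,184), and the housing holes at (66,183), (317,150) and (208,231). In the wrist crop both holes show rim on their inner halves, evenly on the two sides.

```bash
python3 - <<'E'
from h import *
mod=[(64,-41),(-64,41),(29,41)]
for n,o,cv,hs,m in (('scene5',(300,265),[(66,135),(323,101),(211,184)],[(66,183),(317,150),(208,231)],mod),
                ('side5',(265,250),[(727-400,107),(580-400,151)],[(723-400,160),(583-400,208)],mod[1:])):
    f=load(n); q=lambda a:np.array(a)/4+o-.375
    a=fit(m,plane(f,q(cv),.0965)); b=fit(m,plane(f,q(hs),.055)); print(n,'cover-housing mm',(a[0]-b[0])*1e3)
E
```

```text
origin [ 0.4745 -0.1112] yaw -168.2 res mm [[-0.1, 0.3], [-0.5, -0.1], [0.6, -0.2]]
origin [ 0.475  -0.1116] yaw -168.42 res mm [[0.2, 0.3], [-0.1, 0.3], [-0.1, -0.6]]
scene5 cover-housing mm [-0.50010734  0.39763274]
origin [ 0.477 -0.109] yaw -168.66 res mm [[-0.3, -0.1], [0.3, 0.1]]
origin [ 0.4748 -0.1105] yaw -166.42 res mm [[0.1, 0.0], [-0.1, -0.0]]
side5 cover-housing mm [2.19505445 1.51209266]
```

Call:
{"name": "apply_moves", "arguments": {
  "moves": [
    [0, -0.1, 0, 0, 0, 0.5, 0.9],
    [0, 0, 0, 0, 0, 0.7, 0.9],
    [0, 0, 0, 0, 0, 0.6, 0.9],
    [0, 0, 0, 0, 0, 0.4, 0.9],
    [0, 0, 0, 0, 0, 0.3, 0.9],
    [0, 0, 0, 0, 0, 0, 0.9],
    [0, 0, 0, 0, 0, 0, 0.9],
    [0, 0, 0, 0, 0, 0, 0.9],
    [0, 0, 0, 0, 0, 0, 0.9],
    [0, 0, 0, 0, 0, 0, 0.9]
  ]
}}

```text
t: 19.7
position: [0.4786, -0.106, 0.0992]
tool_rot: [0.0, 0.995, 0.103, 0.0]
contact_force: [0.2, -0.5, -3.0]
grip_width: 0.0121
grasp_force: 78.6
```

```bash
python3 - <<'E'
from h import *
f=grab('wrist'); np.savez('/tmp/w6',**{k:np.array(v) for k,v in f.items()})
a=grab('scene'); np.savez('/tmp/scene6',**{k:np.array(v) for k,v in a.items()})
b=grab('side'); np.savez('/tmp/side6',**{k:np.array(v) for k,v in b.items()})
s,z0,e,c=tilt(f,[(200,135),(455,135),(440,280),(360,280),(350,200),(320,190),(295,200),(290,280),(212,280)])
print('slope deg',np.degrees(s).round(2),'z',z0.round(4),e)
delta([.4784,-.106,.0981],-78.2)
o=np.zeros((600,800,3),np.uint8)
o[:400,:400]=cv2.resize(a['pixels'][265:365,300:400],(400,400),interpolation=cv2.INTER_CUBIC)
o[:400,400:]=cv2.resize(b['pixels'][250:350,265:365],(400,400),interpolation=cv2.INTER_CUBIC)
# left hole crop 40x20 around (224,155), right around (430,155)
o[400:,:400]=cv2.resize(f['pixels'][140:170,194:254],(400,200),interpolation=cv2.INTER_CUBIC)
o[400:,400:]=cv2.resize(f['pixels'][140:170,400:460],(400,200),interpolation=cv2.INTER_CUBIC)
cv2.imwrite('pics/m6.png',o[:,:,::-1])
E
```

```text
slope deg [-0.24 -0.11] z 0.0711 0.0006198489459448988
pos [ 0.4785 -0.106   0.0991] shift cm [-0.01  0.    0.1 ] turn [ 0.   -0.01 -0.01] q6 0.9
```

View pics/m6.png

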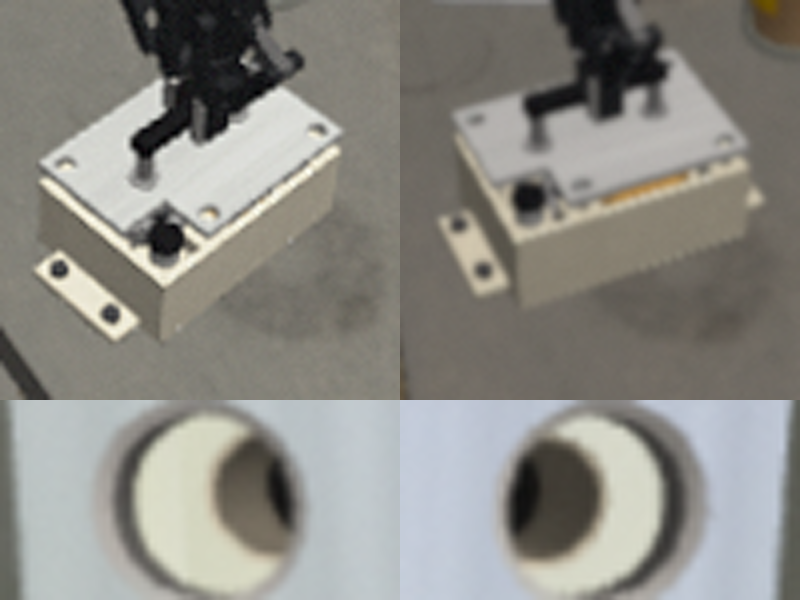

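The cover hovers level with the notch round the neck. Through both wrist-view holes, cover centres about (223.8,155) and (430.3,155), the threaded holes show symmetrically at about (235.1,154.4) and (421.3,154.7).

```bash
python3 - <<'E'
from h import *
f=load('w6')
print('wrist'); P=plane(f,[(223.8,155),(430.3,155)],.0716); Q=plane(f,[(235.1,154.4),(421.3,154.7)],.055)
print(((P-Q)[:,:2]*1e3).round(1)); fit([(-64,-41),(-64,41)],P); fit([(-64,-41),(-64,41)],Q)
mod=[(64,-41),(-64,41),(29,41)]
f=load('scene6');fb=load('scene5');q=lambda a:np.array(a)/4+(300,265)-.375
a=fit(mod,plane(f,q([(65,163),(317,130),(209,213)]),.0716)); b=fit(mod,plane(fb,q([(66,183),(317,150),(208,231)]),.055)); print('scene mm',(a[0]-b[0])*1e3)
E
```

```text
wrist
[[0.3 1. ]
 [0.5 0.7]]
origin [ 0.4768 -0.1076] yaw -168.14 res mm [[-0.0, 0.1], [0.0, -0.1]]
origin [ 0.4765 -0.1084] yaw -168.23 res mm [[-0.1, 0.2], [0.1, -0.2]]
origin [ 0.4744 -0.1108] yaw -168.28 res mm [[-0.3, -0.2], [0.2, -0.3], [0.1, 0.4]]
origin [ 0.475  -0.1116] yaw -168.42 res mm [[0.2, 0.3], [-0.1, 0.3], [-0.1, -0.6]]
scene mm [-0.61838211  0.81704756]
```

Call:
{"name": "apply_moves", "arguments": {
  "moves": [
    [0, 0.1, 0, 0, 0.08, 0.05, 0.9],
    [0, 0, 0, 0, 0, 0.05, 0.9],
    [0, 0, 0, 0, 0, 0, 0.9],
    [0, 0, 0, 0, 0, 0, 0.9],
    [0, 0, 0, 0, 0, 0, 0.9],
    [0, 0, 0, 0, 0, 0, 0.9],
    [0, 0, 0, 0, 0, 0, 0.9],
    [0, 0, 0, 0, 0, 0, 0.9],
    [0, 0, 0, 0, 0, 0, 0.9],
    [0, 0, 0, 0, 0, 0, 0.9]
  ]
}}

```text
t: 20.85
position: [0.4786, -0.1067, 0.098]
tool_rot: [-0.0, 0.995, 0.103, 0.001]
contact_force: [1.1, -0.1, -3.3]
grip_width: 0.0121
grasp_force: 78.6
```

```bash
python3 - <<'E'
from h import *
f=grab('wrist')
s,z0,e,c=tilt(f,[(200,135),(455,135),(440,280),(360,280),(350,200),(320,190),(295,200),(290,280),(212,280)])
print('slope deg',np.degrees(s).round(2),'z',z0.round(4)); delta([.4786,-.1068,.0981],-78.2)
st=sensors.read_state();print(st['contact_force'],st['grasp_force'],st['t'])
print(env.finish_job())
E
```

```text
slope deg [-0.18 -0.09] z 0.0699
pos [ 0.4786 -0.1067  0.098 ] shift cm [ 0.    0.01 -0.01] turn [ 0.   -0.1  -0.01] q6 0.9
[-0.06850272 -0.5005885  -3.75035262] 78.61931562423706 20.9
the job is handed in; nothing more can be done
None
```

I handed the job in at 20.9 s: the brush lies on the bare table, and the arm is still holding the notched cover level, about 1 cm above the rim, notch round the filler neck and holes aligned to within about 1 mm by my camera measurements.

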